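Set up the fence and hold the spring clamp gaping round its end

ROBOT

A 6-joint arm with a two-finger parallel gripper is mounted at the origin on a cart in front of the work surface, level with it; the furniture and walls round the work are solid. World frame = base frame: x ahead of the robot, y to its left, z up, the work surface at z = 0. Lengths are in m, angles in rad, forces in N, time in s.
With the tool pointing down it reaches from about 0.35 to 0.925 m from the base axis. Payload 6.4 kg.
Tool frame: the origin (TCP) lies midway between the tips of the shut fingers; the grasp point (between the pads) lies behind it (env.pinch_z is the z of the grasp point in the tool frame, in m); z points along the fingers, y is the line along which they close (so a half turn about z gives the same grasp; the last joint's range is limited). The gripper opens to 94 mm and grips with 3 to 60 N. Pads are 16 mm wide; open, the fingers measure 119 mm over their backs; the gripper's body (75 mm by 177 mm) begins 78 mm behind the grasp point.
Start: joints at [-1.278, 0.245, 1.558, -0, 1.339, -0.174], TCP at [0.293, -0.58, 0.205] pointing down, gripper open.
Joint ranges: [-3.13, 3.13], [-1.02, 2.26], [0.13, 2.54], [-0.95, 4.09], [0.21, 2.88], [-2.74, 2.74]. Speed limits (rad/s): [2.57, 2.57, 3.14, 3.14, 3.14, 3.14].

INTERFACE

Orientations are given as a unit quaternion [w, x, y, z].
In Python, from cell import env gives the robot as it stands.
- The arm moves only by the tool step_arm, never from a script. Its argument "moves" is one flat list of numbers, 5 for each row, row after row: the closure, from -1 (fully open) to 1 (shut), then the shift along the world's x, y, z scaled (see below), then the turn about the world's z scaled (see below). In form: [jaw, x, y, z, twist, jaw, x, y, z, twist, ...]. A call has exactly 5 rows; each row is the pose to reach, as a shift and turn from the pose commanded when the call began; what a row does not reach only later rows make up. The controller multiplies each number of a shift by 1 m and each number of a turn by 60 degrees. A row lasts 1/12 s, in which the tool goes at most 41.7 mm and 7.16 degrees, less where a joint would pass 70% of its speed; a pose out of reach is approached as far as the arm can. A call with a number of a shift or a turn outside -1 to 1 is refused whole. A call with a gripper value outside its range is refused whole. The fingers move at their own pace and stop on an object; the grip force is fixed at half the most. Time passes only in rows, so rows that repeat a pose let the fingers close, or fill a call up. It gives the time, the measured TCP pose, the force, the opening and the grip force at its end, in the units of the state.
- env.read_state(): the state, without advancing time (a new reading comes with each control period).
- env.snapshot(name): name is "scene" or "top" or "wrist"; returns a dict with "image" (400x640x3 uint8, red, green, blue), "fx", "fy", "cx", "cy" (pixels), "dist_coeffs" ([k1, k2, p1, p2, k3] as OpenCV has them; the pictures are not rectified), "pose" (4x4, takes a point from camera to world coordinates); the wrist camera has in their place "tool_from_camera" (4x4, takes a point from camera to tool coordinates, whose origin is the TCP and whose axes are the flange's). Camera axes: x right, y up, looking along -z (the intrinsics and any distortion apply to the point x, -y, -z); pixel columns grow to the right and rows downward; lengths in m; the calibration is good to about 2 mm. A picture is of the moment at which its call begins: read the wrist's pose just before it. There is no depth.
- env.hand_in(): hands the job in; it is judged then, once.
Trained networks look in the newest picture that a camera, given by its name, has taken for a name from the list of things; names that differ only in an ending like _2 or _b are one class to them, and where a whole thing is asked for, a point or a joint stands for the part that bears it (a point fixed in the world has none). Each returns a list of dicts, best first, with "conf" (0 to 1); they miss things now and then, are a little off and sometimes report something else, mostly with a low value. They report only what shows in the picture. A call takes as long as a camera call. They do not tell look-alikes from the thing itself.
- env.look_for(camera, label): "position" ([x, y, z] in m, in world coordinates, good to about 4 mm: the middle of the surface that is visible of it).
The state is a dict: "time_s": time; "q": joint angles; "dq": joint speeds; "tau": joint torques, N m; "tcp_pos": TCP position; "eef_rot": TCP orientation; "force": force on the tool from outside, world axes, zero at the start; "torque": the same for the moment, N m; "grip_width": finger opening in m; "finger_force": force on a finger pad.
Only numpy, scipy, OpenCV 4.12 (cv2) and the standard library are available. Lean on these libraries where they do the work, as an engineer would, in place of code of your own. Each camera call takes 0.05 s, during which the arm holds its last target. There are 200 camera calls.

TASK

Set the upright board onto the wooden jig base so that its two tube feet slip over the two posts and it sits fully down, and let go of it. Then pick up the spring clamp by its handles, squeeze it fully open and bring it round the board's right-hand upright end (on the right as the robot sees it), one jaw on each side and the tips about 2 cm in past the end, no part of the clamp touching the board or the jig. Finish while holding it open there, ready for an edge strip to be slipped in: do not let it close or put it down, and leave the other things on the bench where they are.

Things in the scene. Friction and masses are not known exactly. Their poses are not given: they have to be found in the camera images.
- jig: fixed dark wooden base plate 70 x 190 x 12 mm (x, y, z) with two upright steel posts, 10 mm thick, at y = +40 and -40 mm, 28 mm high above the plate (tips taper over the last 6 mm). Origin: centre of its underside, on the bench; z up. Its yaw is within 0.35 rad of 0, so its -y end is the right-hand one. With the board seated the top edge is 132 mm above the bench
- fence: the upright board, light wood 10 x 150 x 80 mm (x, y, z), from 40 to 120 mm above its origin, on two dark square tube feet 24 x 24 x 40 mm at y = +40 and -40 mm, each with a 16 x 16 mm hole up from below, 40 mm deep; thin straps up to 61 mm. Origin: underside of the feet, middle. Stands loose on the bench left or right of the jig; fits either way round. Seated: origin 12 mm above the jig's. 0.3 kg
- clamp: spring clamp lying on its side left or right of the jig, 28 mm high: dark steel jaws, black handles. Origin: on the hinge pin's axis, on the underside; z up, x to the jaws, y to its left. Shut: jaws to 55 mm ahead of the pin, handles to 50 mm behind, 55 mm wide over their ends. Squeezed to its stop, the handles are parallel to x, 26 mm wide outside, 6 to 50 mm behind the pin. 0.09 kg
- clamp_left (a joint): opening angle of the left arm of the clamp (jaw and handle in one piece): 0 shut, 0.32 rad fully open (stop). A spring shuts it: fully open takes about 8 N on each handle, 35 mm behind the pin. The pin is 9 mm thick
- clamp_right (a joint): the same for the right arm
- tip_left (a point): inner corner of the left jaw's tip, 14 mm above the clamp's underside. Fully open it is 52 mm ahead of the pin and 18 mm to the left of the middle; the mouth is then 29 mm or wider from 20 mm ahead of the pin on, and the jaws measure 45 mm over their outsides
- tip_right (a point): the same of the right jaw
- meter: bystander: black multimeter lying flat, 150 x 75 x 40 mm; origin under its middle
- hex_keys: bystander: red and grey hex key holder, 24 x 72 x 19 mm; origin under its middle
- tape_measure: bystander: dark pocket tape measure lying flat, 70 x 95 x 36 mm; origin under its middle
There are look-alikes about, which are no part of the job. Leave any yellow look-alike of the clamp alone.

How it is judged:
By the outcome, as a careful person would: the job done as asked, in the order asked, and still so for the second after the job is handed in, while the arm keeps its last pose, push and grip.
It also fails if it takes over 54 s, if anything falls off the work surface, if the arm or the gripper's body presses on something with over 40 N, if the wrist force passes 120 N, or if a joint passes its speed limit or range.

## Working session

There is one attempt and no reset: what is moved stays moved. The work goes in short steps, Python scripts to look and compute and a tool call to move; the robot and the scene stay as the last step left them, time stands still between calls to the robot, and variables do not carry over. Pictures are saved under pics/ and viewed, at most 10 in all, crops included, and the job is handed in when it is done.

Besides the shell and the picture viewer there is one more tool, called after "Emit:" as a command line: name --argument value ..., lists and objects as JSON in quotes. step_arm: Moves the arm, as the interface text tells. Shifts and turns lie within -1 to 1; 1 stands for 1 m of shift or 60 degrees of turn. Its arguments: {"type":"object","properties":{"moves":{"type":"array"}},"required":["moves"]}

```bash
mkdir -p pics; ls; cat > h.py <<'E'
import numpy as np, cv2
from cell import env
def snap(c,f=None):
    s=env.snapshot(c)
    if f: cv2.imwrite('pics/'+f,cv2.cvtColor(s['image'],cv2.COLOR_RGB2BGR))
    return s
E
python3 - <<'E'
from h import *
a=snap('top','top1.png');b=snap('scene','scene1.png')
for c in('top','scene'):
  for l in ['jig','fence','clamp','tip_left','tip_right','meter','hex_keys','tape_measure']:
    print(c,l,[(np.round(d['position'],3).tolist(),round(d['conf'],2)) for d in env.look_for(c,l)])
s=env.read_state();print(s['time_s'],s['tcp_pos'],s['eef_rot'],s['grip_width'],env.pinch_z)
print(a['fx'],a['cx'],a['cy'],a['dist_coeffs'],a['pose'],b['pose'])
E
```

```text
pics
top jig [([0.592, 0.028, 0.013], 0.96)]
top fence [([0.492, -0.281, 0.117], 0.8), ([0.766, -0.173, 0.034], 0.16)]
top clamp [([0.492, 0.158, 0.028], 0.64), ([0.355, 0.268, 0.027], 0.63), ([0.483, 0.32, 0.027], 0.56)]
top tip_left [([0.372, 0.278, 0.027], 0.57)]
top tip_right [([0.473, 0.154, 0.031], 0.63), ([0.491, 0.326, 0.031], 0.52)]
top meter [([0.763, -0.169, 0.034], 0.87), ([0.472, 0.326, 0.026], 0.52)]
top hex_keys [([0.434, -0.17, 0.02], 0.6)]
top tape_measure [([0.68, 0.298, 0.035], 0.57)]
scene jig [([0.592, 0.038, 0.014], 0.69)]
scene fence [([0.483, -0.264, 0.071], 0.91), ([0.669, 0.321, 0.028], 0.68)]
scene clamp [([0.486, 0.162, 0.018], 0.8), ([0.352, 0.271, 0.022], 0.77), ([0.469, 0.328, 0.018], 0.72)]
scene tip_left [([0.472, 0.328, 0.019], 0.75), ([0.492, 0.168, 0.02], 0.66), ([0.367, 0.28, 0.025], 0.59)]
scene tip_right [([0.492, 0.336, 0.024], 0.73), ([0.343, 0.265, 0.019], 0.66), ([0.474, 0.15, 0.025], 0.61), ([0.593, 0.041, 0.017], 0.26)]
scene meter [([0.751, -0.15, 0.036], 0.86)]
scene hex_keys [([0.436, -0.16, 0.017], 0.64)]
scene tape_measure [([0.671, 0.321, 0.027], 0.78), ([0.474, 0.327, 0.014], 0.34)]
0.9 [ 0.29252633 -0.58049226  0.20548964] [ 2.41834882e-05  9.72883844e-01  2.31294241e-01 -3.11066986e-06] 0.09404169570882061 -0.0188
424.56110287953186 315.5549426949477 197.4664546731819 [-0.08417534  0.          0.          0.          0.        ] [[-0.0239681   0.99654213 -0.07955696  0.46719547]
 [-0.99959824 -0.02509369 -0.01317851  0.01915939]
 [-0.01512932  0.07920913  0.99674321  1.28618406]
 [ 0.          0.          0.          1.        ]] [[-0.8031034   0.35294563 -0.48005656 -0.05218822]
 [-0.59562655 -0.4970954   0.63097161  0.82403771]
 [-0.01593524  0.79266988  0.6094428   0.84048244]
 [ 0.          0.          0.          1.        ]]
```

View pics/top1.png

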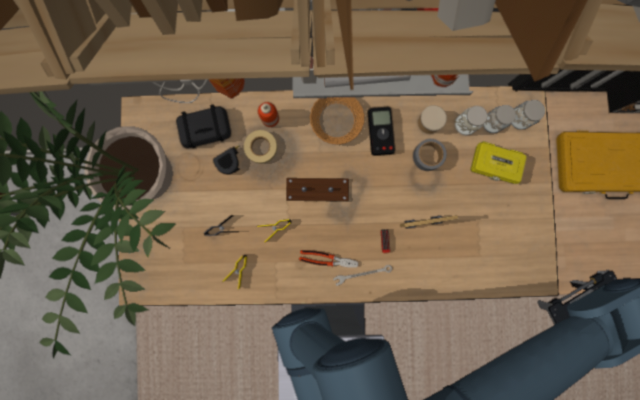

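View pics/scene1.png

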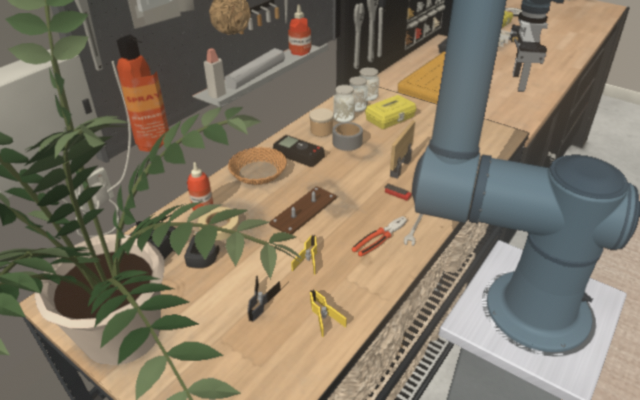

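The real clamp is the black one at top (222,227) / scene (262,300); the other two clamps are yellow. The jig is at top (318,189), and the board is at about (430,221). Next I'll zoom in.

```bash
python3 - <<'E'
import cv2,numpy as np
t=cv2.imread('pics/top1.png');s=cv2.imread('pics/scene1.png')
def c(i,x,y,w,h): return cv2.resize(i[y:y+h,x:x+w],(400,300),interpolation=cv2.INTER_CUBIC)
cv2.imwrite('pics/c1.png',np.vstack([np.hstack([c(t,400,185,100,75),c(t,190,200,60,45)]),np.hstack([c(t,278,162,80,60),c(s,235,265,60,45)])]))
E
```

```text
(no output)
```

View pics/c1.png

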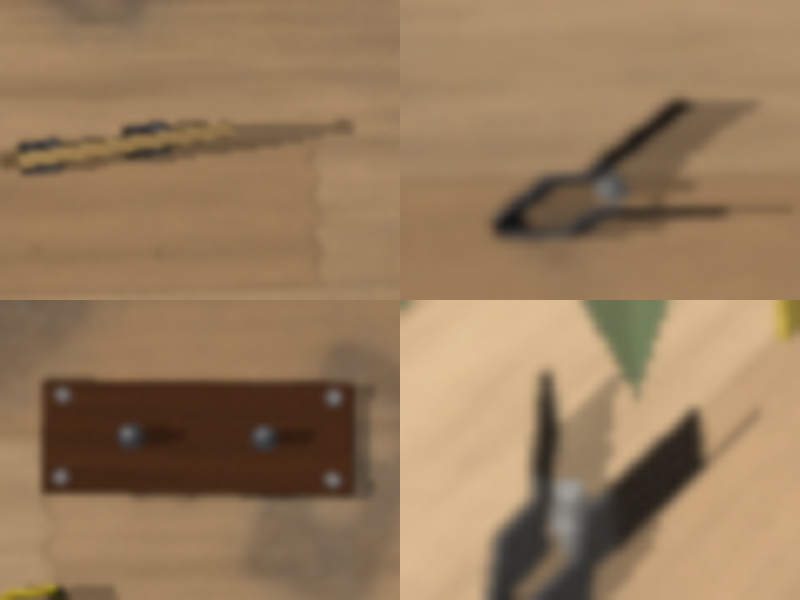

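The crops show the clamp pin at top px ≈(221.5,228), with the jaws closed towards (205,234), i.e. +y, and the handles towards -y. Board ends are at ≈(402,224.5) and (458,217), and the jig posts at ≈(304,189) and (331,189).

```bash
cat >> h.py <<'E'
def ray(s,uv,T=None):
    K=np.array([[s['fx'],0,s['cx']],[0,s['fy'],s['cy']],[0,0,1]])
    p=cv2.undistortPoints(np.array([[uv]],float),K,np.array(s['dist_coeffs']))[0,0]
    T=np.array(s['pose']) if T is None else T
    return T[:3,3],T[:3,:3]@np.array([p[0],-p[1],-1.])
def onz(s,uv,z,T=None):
    o,d=ray(s,uv,T); return o+d*(z-o[2])/d[2]
def wristT(s,st):
    from scipy.spatial.transform import Rotation as R
    q=st['eef_rot'];T=np.eye(4);T[:3,:3]=R.from_quat([q[1],q[2],q[3],q[0]]).as_matrix();T[:3,3]=st['tcp_pos']
    return T@np.array(s['tool_from_camera'])
def tri(rs):
    A=np.zeros((3,3));b=np.zeros(3)
    for o,d in rs:
        d=d/np.linalg.norm(d);M=np.eye(3)-np.outer(d,d);A+=M;b+=M@o
    return np.linalg.solve(A,b)
E
python3 - <<'E'
from h import *
s=snap('top');np.set_printoptions(precision=4,suppress=True)
L=onz(s,(402.5,224.3),.12);R=onz(s,(458,217),.12);print('board',L,R,(L+R)/2,np.linalg.norm(L-R),np.arctan2(-(L-R)[0],(L-R)[1]))
for k in((62,395),(334,398),(60,478),(332,480)): print('screw',onz(s,(278+k[0]/5,162+(k[1]-300)/5),.013))
for k in((130,433),(264,435)): print('post',onz(s,(278+k[0]/5,162+(k[1]-300)/5),.04))
print('pin',onz(s,(190+210*.15,200+187*.15),.028),'tip',onz(s,(190+98*.15,200+228*.15),.028),'h',onz(s,(190+285*.15,200+100*.15),.028),onz(s,(190+325*.15,200+211*.15),.028))
st=env.read_state();w=snap('wrist');print(np.array(w['tool_from_camera']),w['fx'],st['q'])
E
```

```text
board [ 0.4804 -0.2022  0.12  ] [ 0.4963 -0.357   0.12  ] [ 0.4884 -0.2796  0.12  ] 0.15564668519735209 0.10243603172511419
screw [0.6206 0.1108 0.013 ]
screw [ 0.6146 -0.0533  0.013 ]
screw [0.5704 0.113  0.013 ]
screw [ 0.565  -0.0507  0.013 ]
post [0.5938 0.0691 0.04  ]
post [ 0.5906 -0.0099  0.04  ]
pin [0.4833 0.3182 0.028 ] tip [0.466  0.3691 0.028 ] h [0.5214 0.2839 0.028 ] [0.4715 0.2665 0.028 ]
[[-0.0003  0.9709  0.2395  0.0684]
 [ 1.      0.0002  0.0004 -0.0012]
 [ 0.0003  0.2395 -0.9709 -0.1795]
 [ 0.      0.      0.      1.    ]] 287.9168649469764 [-1.2781  0.2451  1.5578  0.      1.3387 -0.1741]
```

Emit:
step_arm --moves '[-1,0.02,0.03,0.02,0.116,-1,0.04,0.06,0.035,0.232,-1,0.06,0.09,0.035,0.348,-1,0.08,0.12,0.035,0.464,-1,0.1,0.15,0.035,0.58]'

```text
time_s: 1.42
tcp_pos: [0.3933, -0.4292, 0.241]
eef_rot: [0.001, 0.858, 0.514, 0.0]
force: [0.5, 0.2, 0.6]
grip_width: 0.0941
finger_force: 0.0
```

Emit:
step_arm --moves '[-1,0.02,0.03,0,0.114,-1,0.04,0.06,0,0.228,-1,0.06,0.09,0,0.342,-1,0.08,0.12,0,0.456,-1,0.095,0.15,0,0.57]'

```text
time_s: 1.83
tcp_pos: [0.4886, -0.2788, 0.2406]
eef_rot: [0.0, 0.668, 0.744, 0.0]
force: [0.9, -1.0, 0.4]
grip_width: 0.0941
finger_force: 0.0
```

```bash
python3 - <<'E'
from h import *
np.set_printoptions(precision=4,suppress=True)
st=env.read_state();s=snap('wrist','w1.png');print(st['time_s'],st['tcp_pos'],st['eef_rot'],st['force'])
print([(np.round(d['position'],3).tolist(),round(d['conf'],2)) for d in env.look_for('wrist','fence')])
E
```

```text
1.8333 [ 0.4886 -0.2788  0.2406] [0.0003 0.6685 0.7437 0.0001] [ 0.8774 -1.0173  0.3563]
[([0.488, -0.276, 0.119], 0.85)]
```

View pics/w1.png

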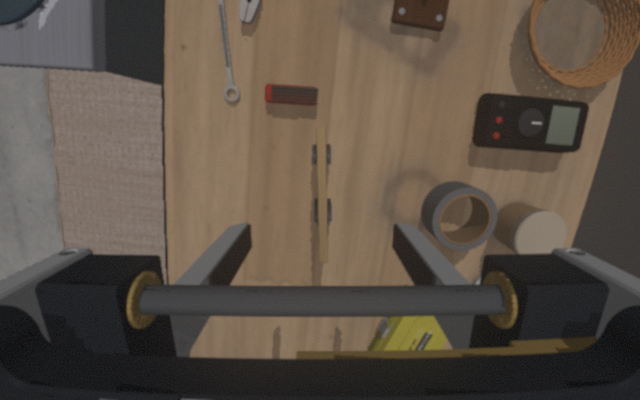

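The wrist view shows the board's top edge running from about (321,125) to (323,262), centred between the fingers. The feet are at (321,154) and (323,210).

```bash
python3 - <<'E'
from h import *
np.set_printoptions(precision=4,suppress=True)
st=env.read_state();s=snap('wrist');T=wristT(s,st);t=snap('top')
im=s['image'].astype(int)
for r in range(120,270,8):
    row=im[r,305:340];print(r,[int(v) for v in row.sum(1)//3]) if r in(128,136,184,232,248,256) else 0
L=onz(s,(321,125),.12,T);R=onz(s,(323,262),.12,T);print(L,R,(L+R)/2,np.linalg.norm(L-R),np.arctan2(-(L-R)[0],(L-R)[1]))
print(tri([ray(s,(321,125),T),ray(t,(402.5,224.3))]),tri([ray(s,(323,262),T),ray(t,(458,217))]))
E
```

```text
128 [100, 103, 103, 103, 104, 104, 106, 108, 107, 105, 110, 109, 109, 111, 107, 110, 107, 106, 108, 106, 105, 103, 103, 109, 111, 116, 117, 117, 118, 118, 118, 117, 115, 115, 113]
136 [105, 105, 105, 104, 106, 106, 109, 109, 108, 106, 101, 103, 108, 111, 112, 108, 110, 112, 110, 101, 97, 102, 108, 112, 114, 117, 118, 121, 118, 120, 118, 117, 118, 118, 119]
184 [110, 109, 110, 111, 106, 94, 85, 84, 84, 84, 80, 83, 92, 101, 106, 105, 109, 106, 107, 105, 100, 102, 110, 118, 117, 116, 116, 116, 118, 114, 116, 116, 117, 114, 114]
232 [110, 110, 110, 107, 103, 94, 87, 83, 83, 84, 81, 79, 82, 89, 99, 100, 101, 100, 102, 103, 102, 94, 96, 106, 113, 118, 113, 116, 114, 115, 117, 115, 116, 115, 110]
248 [108, 109, 107, 108, 104, 91, 85, 81, 82, 83, 83, 85, 88, 93, 96, 101, 102, 99, 98, 104, 100, 103, 107, 114, 116, 114, 113, 117, 115, 116, 114, 111, 114, 114, 114]
256 [108, 105, 106, 105, 107, 102, 89, 80, 82, 81, 84, 86, 87, 87, 95, 100, 99, 97, 102, 103, 100, 104, 108, 113, 117, 114, 115, 115, 114, 114, 114, 116, 112, 112, 110]
[ 0.4796 -0.2044  0.12  ] [ 0.4979 -0.3544  0.12  ] [ 0.4888 -0.2794  0.12  ] 0.1511072978841059 0.12141765051357521
[ 0.4801 -0.2042  0.1094] [ 0.4977 -0.3611  0.1067]
```

Emit:
step_arm --moves '[-1,0,0,-0.04,0.014,-1,0,0,-0.08,0.014,-1,0,0,-0.12,0.014,-1,0,0,-0.15,0.014,-1,0,0,-0.16,0.014]'

```text
time_s: 2.45
tcp_pos: [0.4838, -0.2796, 0.075]
eef_rot: [-0.004, 0.667, 0.745, -0.0]
force: [-0.6, 0.8, -0.8]
grip_width: 0.0944
finger_force: 0.0
```

Emit:
step_arm --moves '[1,0,0,0,0,1,0,0,0,0,1,0,0,0,0,1,0,0,0,0,1,0,0,0,0]'

```text
time_s: 2.87
tcp_pos: [0.4886, -0.2815, 0.0826]
eef_rot: [0.002, 0.665, 0.747, -0.0]
force: [-0.9, -0.9, 0.1]
grip_width: 0.0641
finger_force: 0.0
```

Emit:
step_arm --moves '[1,0,0,0,0,1,0,0,0,0,1,0,0,0,0,1,0,0,0,0,1,0,0,0,0]'

```text
time_s: 3.28
tcp_pos: [0.4875, -0.2804, 0.0805]
eef_rot: [0.0, 0.665, 0.747, 0.0]
force: [1.3, -0.4, -0.2]
grip_width: 0.0309
finger_force: 0.0
```

Emit:
step_arm --moves '[1,0,0,0,0,1,0,0,0,0,1,0,0,0,0,1,0,0,0,0,1,0,0,0,0]'

```text
time_s: 3.7
tcp_pos: [0.4875, -0.2804, 0.0803]
eef_rot: [-0.0, 0.665, 0.747, -0.0]
force: [-0.6, 0.2, -0.3]
grip_width: 0.0095
finger_force: 30.0
```

Emit:
step_arm --moves '[1,0,0,0.01,0,1,0,0,0.03,0,1,0,0,0.05,0,1,0,0,0.07,0,1,0,0,0.08,0]'

```text
time_s: 4.12
tcp_pos: [0.4884, -0.2812, 0.1635]
eef_rot: [0.002, 0.665, 0.747, -0.0]
force: [0.8, -0.4, -1.9]
grip_width: 0.01
finger_force: 30.0
```

Emit:
step_arm --moves '[1,0.01,0.03,0,-0.02,1,0.025,0.07,0,-0.06,1,0.045,0.11,0,-0.1,1,0.06,0.15,0,-0.13,1,0.07,0.19,0,-0.147]'

```text
time_s: 4.53
tcp_pos: [0.5568, -0.0933, 0.1604]
eef_rot: [-0.0, 0.721, 0.692, 0.0]
force: [0.5, -0.3, -3.7]
grip_width: 0.0097
finger_force: 30.0
```

Emit:
step_arm --moves '[1,0,0,0,0,1,0,0,0,0,1,0,0,0,0,1,0,0,0,0,1,0,0,0,0]'

```text
time_s: 4.95
tcp_pos: [0.556, -0.0964, 0.1604]
eef_rot: [-0.0, 0.721, 0.692, -0.0]
force: [0.5, 0.5, -2.4]
grip_width: 0.0094
finger_force: 30.0
```

```bash
python3 - <<'E'
from h import *
import pickle
np.set_printoptions(precision=4,suppress=True)
st=env.read_state();s=snap('wrist');print(st['time_s'],st['tcp_pos'],st['eef_rot'],np.abs(st['dq']).max())
pickle.dump((s,st),open('w2.pkl','wb'))
c=cv2.resize(s['image'][0:300,220:440],None,fx=2,fy=2,interpolation=cv2.INTER_CUBIC)
t=snap('top');pickle.dump(t,open('t2.pkl','wb'));
c2=cv2.resize(t['image'][155:230,270:357],None,fx=4,fy=4,interpolation=cv2.INTER_CUBIC)
c2=np.vstack([c2,np.zeros((300,348,3),np.uint8)])
cv2.imwrite('pics/w2.png',np.hstack([c,c2])[:,:,::-1]);
print(onz(s,(320,200),.12,wristT(s,st)))
E
```

```text
4.95 [ 0.556  -0.0964  0.1604] [-0.      0.7215  0.6924 -0.0001] 0.001759740304529697
[ 0.554  -0.0817  0.12  ]
```

View pics/w2.png

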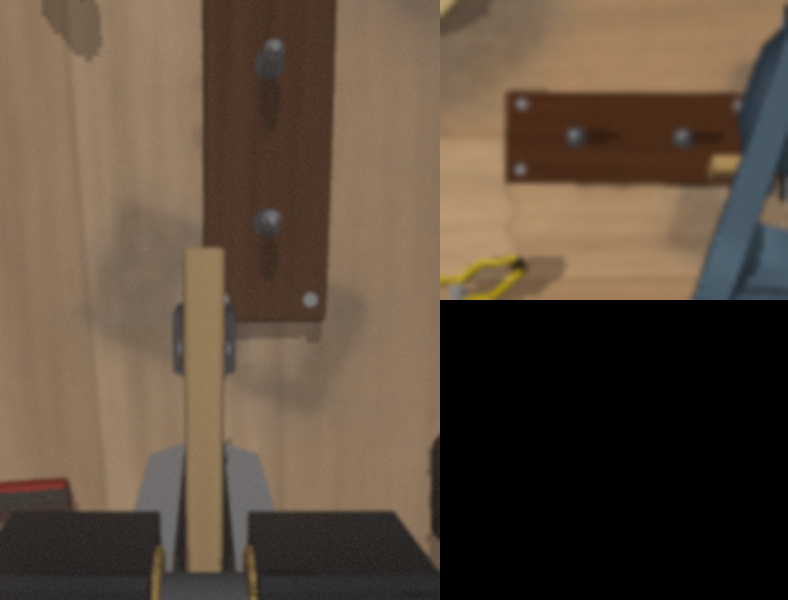

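Post tops are at full-frame px ≈(356.5,22.5) and (355,108.5). The board's far end is at (322,124), with its top edge centred on column 322, straight between the pads.

```bash
python3 - <<'E'
from h import *
import pickle
np.set_printoptions(precision=4,suppress=True)
s,st=pickle.load(open('w2.pkl','rb'));t=pickle.load(open('t2.pkl','rb'));T=wristT(s,st)
f=onz(s,(356.5,22.5),.04,T);n=onz(s,(355,108.5),.04,T);print('posts',f,n,(f+n)/2,np.linalg.norm(f-n),np.arctan2(-(f-n)[0],(f-n)[1]))
tf=(270+(575-440)/4,155+135/4);tn=(270+(682-440)/4,155+136/4)
a=tri([ray(s,(356.5,22.5),T),ray(t,tf)]);b=tri([ray(s,(355,108.5),T),ray(t,tn)]);print('tri',a,b,(a+b)/2)
print('top z.04',onz(t,tf,.04),onz(t,tn,.04))
for k in((310,300),): print('screw',onz(s,(220+k[0]/2,k[1]/2),.013,T))
for k in((203,0),(203,248),(336,0),(325,320)): print('jig edge',onz(s,(220+k[0]/2,k[1]/2),.012,T))
e=onz(s,(322,124),.2,T);e2=onz(s,(322.3,286),.2,T);print('board end',e,e2,np.linalg.norm(e-e2)); q=st['eef_rot'];A=2*np.arctan2(q[2],q[1]);x=np.array([np.cos(A),np.sin(A)]);y=np.array([np.sin(A),-np.cos(A)])
d=(e-st['tcp_pos'])[:2];print('along',d@x,'across',d@y,'yaw',A-np.pi/2)
# foot fronts far & near rows at strap top z=.141
for r in(305,375): 
  p=onz(s,(220+204/2,r/2),.141,T);print('foot',(p-st['tcp_pos'])[:2]@x)
E
```

```text
posts [0.5947 0.0705 0.04  ] [ 0.5917 -0.0088  0.04  ] [0.5932 0.0309 0.04  ] 0.07933143880001177 -0.03768592775212934
tri [0.5937 0.0697 0.0425] [ 0.5906 -0.009   0.0451] [0.5922 0.0303 0.0438]
top z.04 [0.5933 0.0698 0.04  ] [ 0.5906 -0.009   0.04  ]
screw [ 0.6166 -0.0531  0.013 ]
jig edge [0.5628 0.1025 0.012 ]
jig edge [ 0.5576 -0.0222  0.012 ]
jig edge [0.6311 0.1002 0.012 ]
jig edge [ 0.6253 -0.0648  0.012 ]
board end [ 0.5578 -0.0247  0.2   ] [ 0.5545 -0.1098  0.2   ] 0.08520628084215037
along 0.07171493312141958 across -0.0010959167435124725 yaw -0.04110688915488758
foot 0.053474236136919685
foot 0.028994095953031568
```

```bash
cat >> h.py <<'E'
def proj(s,P,T=None):
    T=np.array(s['pose']) if T is None else T
    K=np.array([[s['fx'],0,s['cx']],[0,s['fy'],s['cy']],[0,0,1]])
    c=(np.atleast_2d(P)-T[:3,3])@T[:3,:3]
    return cv2.projectPoints(c*[1,-1,-1],np.zeros(3),np.zeros(3),K,np.array(s['dist_coeffs']))[0][:,0]
E
python3 - <<'E'
from h import *
import pickle
np.set_printoptions(precision=1,suppress=True)
s=snap('scene');pickle.dump(s,open('s2.pkl','wb'));st=env.read_state()
q=st['eef_rot'];A=2*np.arctan2(q[2],q[1]);x=np.array([np.cos(A),np.sin(A),0]);y=np.array([np.sin(A),-np.cos(A),0])
o=np.array(st['tcp_pos'])+[0,0,.0188+.0209-.12]
B=lambda u,v,w:o+u*x+v*y+[0,0,w]
P=[B(u,v,w) for w in(.04,.12) for u in(-.075,.075) for v in(-.005,.005)]+[B(u,-.012,w) for u in(.028,.052,-.028,-.052) for w in(0,.061)]
p=proj(s,P);print(p)
lo=p.min(0).astype(int)-15;hi=p.max(0).astype(int)+15
print(lo,hi)
c=s['image'][lo[1]:hi[1],lo[0]:hi[0]];k=min(780/c.shape[1],580/c.shape[0]);print(k)
c=cv2.resize(c,None,fx=k,fy=k,interpolation=cv2.INTER_CUBIC)
for a in p: cv2.circle(c,tuple(int(v) for v in (a-lo+.5)*k),2,(255,0,0),-1)
cv2.imwrite('pics/s2.png',c[:,:,::-1])
E
```

```text
[[362.9 142.3]
 [359.8 141.1]
 [327.8 168.1]
 [324.6 166.6]
 [364.1 115.4]
 [360.8 114.3]
 [327.7 140.1]
 [324.4 138.8]
 [341.4 173.6]
 [341.7 153.5]
 [335.7 178. ]
 [335.9 157.7]
 [354.2 163.8]
 [354.9 143.9]
 [359.5 159.7]
 [360.3 140. ]]
[309  99] [379 192]
6.236559139784946
```

View pics/s2.png

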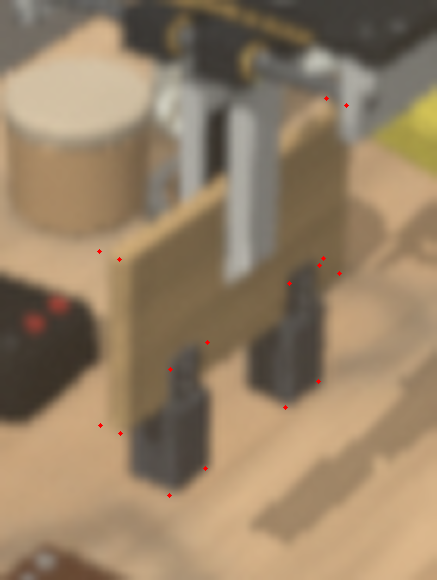

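The scene overlay (red dots show the prediction for a board centred on the TCP) has the feet within about 1 px of the prediction and the board upright, shifted slightly towards -u. I'll cross-check with the board end visible in the top view at (337.5,196).

```bash
python3 - <<'E'
from h import *
import pickle
np.set_printoptions(precision=4,suppress=True)
s,st=pickle.load(open('w2.pkl','rb'));t=pickle.load(open('t2.pkl','rb'));T=wristT(s,st)
im=t['image'].astype(int)
for r in(194,195,196,197): print(r,(im[r,330:350,0]-im[r,330:350,2]).tolist(),im[r,330:350].mean(1).astype(int).tolist())
for u in(336.5,337,337.5): 
  p=onz(t,(u,196),.2);print(u,p,p[1]-st['tcp_pos'][1])
q=st['eef_rot'];A=2*np.arctan2(q[2],q[1]);x=np.array([np.cos(A),np.sin(A),0]);y=np.array([np.sin(A),-np.cos(A),0])
o=np.array(st['tcp_pos'])+[0,0,.0188+.0209-.12]
B=lambda u,v,w:o+u*x+v*y+[0,0,w]
print(proj(s,[B(.075,0,.12),B(.052,-.012,.04),B(.028,-.012,.04),B(.052,-.012,0)],T))
g=s['image'].astype(int).sum(2)//3
print('col foot',g[145:195,309].tolist()); print('board',g[115:132,322].tolist())
E
```

```text
194 [51, 52, 52, 51, 53, 52, 52, 57, 69, 76, 78, 78, 77, 75, 62, 17, -20, -28, -29, -29] [49, 49, 48, 48, 48, 49, 50, 66, 98, 116, 119, 119, 118, 117, 107, 86, 81, 85, 86, 86]
195 [52, 52, 52, 52, 52, 52, 52, 57, 72, 81, 83, 83, 82, 77, 53, 6, -24, -29, -28, -29] [49, 49, 49, 49, 48, 49, 52, 74, 109, 125, 129, 129, 128, 125, 108, 85, 84, 86, 87, 86]
196 [51, 51, 51, 51, 51, 51, 51, 57, 70, 78, 79, 80, 79, 69, 30, -14, -28, -29, -29, -29] [48, 48, 48, 48, 47, 48, 55, 80, 106, 120, 124, 123, 123, 116, 95, 82, 85, 86, 86, 86]
197 [49, 50, 50, 50, 49, 50, 50, 54, 59, 64, 65, 66, 64, 51, 7, -25, -29, -29, -28, -29] [46, 47, 47, 47, 47, 48, 57, 78, 92, 100, 102, 102, 101, 96, 83, 86, 87, 86, 87, 86]
336.5 [ 0.5563 -0.0203  0.2   ] 0.0760789612356692
337 [ 0.5563 -0.0216  0.2   ] 0.07479663920751708
337.5 [ 0.5562 -0.0229  0.2   ] 0.07351432441586217
[[324.3348 116.8193]
 [307.4975 152.1752]
 [307.8542 183.3297]
 [309.65   148.5027]]
col foot [114, 111, 112, 111, 109, 108, 96, 79, 65, 59, 60, 66, 69, 67, 69, 68, 68, 70, 74, 66, 70, 71, 67, 72, 73, 77, 82, 90, 97, 97, 91, 86, 76, 71, 66, 69, 68, 65, 65, 68, 71, 81, 101, 113, 118, 120, 119, 119, 122, 121]
board [58, 60, 59, 60, 62, 59, 60, 68, 81, 105, 116, 122, 119, 119, 120, 120, 120]
```

Emit:
step_arm --moves '[1,0.008,0.025,0,0.003,1,0.018,0.06,0,0.003,1,0.028,0.095,0,0.003,1,0.035,0.12,0,0.003,1,0.0375,0.128,0,0.003]'

```text
time_s: 5.52
tcp_pos: [0.5943, 0.0357, 0.1605]
eef_rot: [-0.0, 0.719, 0.695, 0.0]
force: [-0.3, 0.6, -2.1]
grip_width: 0.0097
finger_force: 30.0
```

Emit:
step_arm --moves '[1,0,0,0,0,1,0,0,0,0,1,0,0,-0.01,0,1,0,0,-0.02,0,1,0,0,-0.026,0]'

```text
time_s: 5.93
tcp_pos: [0.5926, 0.0319, 0.1323]
eef_rot: [-0.001, 0.72, 0.694, -0.001]
force: [0.1, -0.3, -3.3]
grip_width: 0.0096
finger_force: 30.0
```

```bash
python3 - <<'E'
from h import *
import pickle
np.set_printoptions(precision=4,suppress=True)
st=env.read_state();s=snap('wrist');print(st['time_s'],st['tcp_pos'],st['eef_rot'],st['force'])
sc=snap('scene');t=snap('top');pickle.dump((s,st,sc,t),open('3.pkl','wb'))
q=st['eef_rot'];A=2*np.arctan2(q[2],q[1]);x=np.array([np.cos(A),np.sin(A),0]);y=np.array([np.sin(A),-np.cos(A),0])
o=np.array(st['tcp_pos'])+[0,0,.0188+.0209-.12]
p=proj(sc,[o+u*x+v*y for u in(.028,.052,-.028,-.052) for v in(-.012,.012)])
lo=(300-45,145);lo=p.mean(0).astype(int)-[50,45]
a=cv2.resize(sc['image'][lo[1]:lo[1]+90,lo[0]:lo[0]+100],None,fx=4,fy=4,interpolation=cv2.INTER_CUBIC)
b=cv2.resize(s['image'][100:280,270:370],(320,576),interpolation=cv2.INTER_CUBIC)
b=b[:360*576//576]
print(lo,p)
cv2.imwrite('pics/3.png',np.hstack([a,b[:360]])[:,:,::-1])
E
```

```text
5.9333 [0.5926 0.0319 0.1323] [-0.001   0.7203  0.6937 -0.0009] [ 0.0519 -0.3133 -3.2611]
[252 150] [[299.521  202.6593]
 [292.1226 198.9759]
 [293.1334 207.5471]
 [285.712  203.774 ]
 [313.8698 191.68  ]
 [306.5302 188.1941]
 [319.791  187.1495]
 [312.4786 183.7434]]
```

View pics/3.png

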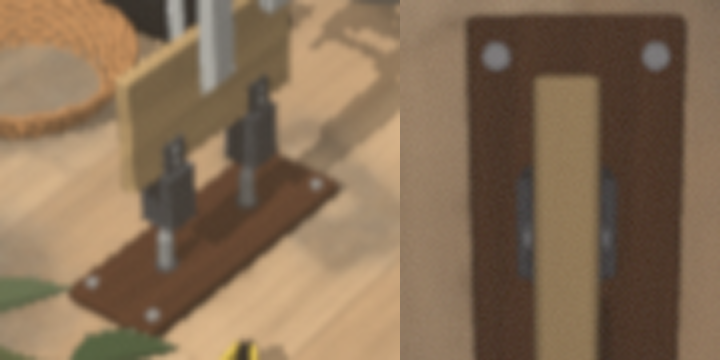

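The scene crop shows both feet directly over the posts, which appear centred beneath them. The wrist crop shows the board a little left of the jig's midline, so I'll check the numbers.

```bash
python3 - <<'E'
from h import *
import pickle
np.set_printoptions(precision=4,suppress=True)
s,st,sc,t=pickle.load(open('3.pkl','rb'));T=wristT(s,st)
f=lambda x,y:(270+(x-400)/3.2,100+y/3.2)
a=onz(s,f(496,57),.013,T);b=onz(s,f(656,56),.013,T);print('screws',a,b,(a+b)/2)
print('jig end',onz(s,f(577,16),.012,T))
e=onz(s,f(566,77),.172,T);print('board end',e,'ft',onz(s,f(566,278),.092,T)); print('jig mid @350',onz(s,f((473+678)/2,350),.012,T), 'board@350',onz(s,f(566,350),.172,T))
# scene: post base vs foot bottom relative
for n,k in(('post1base',(167,266)),('post2base',(246,205))): print(n,onz(sc,(252+k[0]/4,150+k[1]/4),.012))
for n,k in(('foot1 near corner',(171,230)),('foot1 L',(146,217)),('foot1 R',(193,212)),('foot2 near',(251,168)),('foot2 L',(227,155)),('foot2 R',(274,153))): print(n,onz(sc,(252+k[0]/4,150+k[1]/4),.052))
E
```

```text
screws [0.5723 0.1126 0.013 ] [0.6225 0.111  0.013 ] [0.5974 0.1118 0.013 ]
jig end [0.5982 0.1241 0.012 ]
board end [0.5943 0.1036 0.172 ] ft [0.5924 0.0571 0.092 ]
jig mid @350 [0.5939 0.0159 0.012 ] board@350 [0.5927 0.0618 0.172 ]
post1base [0.5914 0.0736 0.012 ]
post2base [ 0.588 -0.004  0.012]
foot1 near corner [0.5795 0.0819 0.052 ]
foot1 L [0.5998 0.0809 0.052 ]
foot1 R [0.5794 0.0604 0.052 ]
foot2 near [0.577  0.0042 0.052 ]
foot2 L [0.5975 0.0021 0.052 ]
foot2 R [ 0.5744 -0.0169  0.052 ]
```

Emit:
step_arm --moves '[1,0.002,0,0,0,1,0.002,0,-0.005,0,1,0.002,0,-0.01,0,1,0.002,0,-0.015,0,1,0.002,0,-0.02,0]'

```text
time_s: 6.5
tcp_pos: [0.5957, 0.0331, 0.1138]
eef_rot: [-0.0, 0.72, 0.694, -0.0]
force: [-0.8, -0.6, -2.2]
grip_width: 0.0098
finger_force: 30.0
```

Emit:
step_arm --moves '[1,0,0,0,0,1,0,0,0,0,1,0,0,-0.005,0,1,0,0,-0.005,0,1,0,0,-0.005,0]'

```text
time_s: 6.92
tcp_pos: [0.5957, 0.033, 0.1092]
eef_rot: [-0.0, 0.72, 0.694, -0.0]
force: [-0.5, 1.2, -2.9]
grip_width: 0.0102
finger_force: 30.0
```

Emit:
step_arm --moves '[1,0,0,-0.005,0,1,0,0,-0.01,0,1,0,0,-0.014,0,1,0,0,-0.016,0,1,0,0,-0.016,0]'

```text
time_s: 7.33
tcp_pos: [0.5956, 0.0331, 0.093]
eef_rot: [-0.0, 0.72, 0.694, -0.0]
force: [0.8, -0.2, -1.8]
grip_width: 0.0097
finger_force: 30.0
```

Emit:
step_arm --moves '[1,0,0,-0.001,0,1,0,0,-0.001,0,-0.5,0,0,-0.001,0,-0.5,0,0,-0.001,0,-0.5,0,0,-0.001,0]'

```text
time_s: 7.75
tcp_pos: [0.5963, 0.033, 0.093]
eef_rot: [0.0, 0.72, 0.694, 0.0]
force: [-0.4, -0.6, -0.5]
grip_width: 0.0264
finger_force: 0.0
```

Emit:
step_arm --moves '[-1,0,0,0,0,-1,0,0,0.03,0,-1,0,0,0.07,0,-1,0,0,0.11,0,-1,0,0,0.14,0]'

```text
time_s: 8.17
tcp_pos: [0.5967, 0.033, 0.2363]
eef_rot: [0.001, 0.72, 0.694, 0.001]
force: [0.3, 0.6, 1.2]
grip_width: 0.0598
finger_force: 0.0
```

Emit:
step_arm --moves '[-1,-0.02,0.035,0,0.06,-1,-0.035,0.07,0,0.12,-1,-0.05,0.105,0,0.18,-1,-0.065,0.14,0,0.24,-1,-0.08,0.175,0,0.3]'

```text
time_s: 8.58
tcp_pos: [0.515, 0.2094, 0.2329]
eef_rot: [0.0, 0.601, 0.799, 0.0]
force: [0.1, 0.4, 0.4]
grip_width: 0.0921
finger_force: 0.0
```

Emit:
step_arm --moves '[-1,-0.02,0.03,0,0.035,-1,-0.02,0.06,0,0.035,-1,-0.02,0.075,0,0.035,-1,-0.02,0.075,0,0.035,-1,-0.02,0.075,0,0.035]'

```text
time_s: 9.0
tcp_pos: [0.4957, 0.2833, 0.2325]
eef_rot: [0.0, 0.587, 0.81, -0.0]
force: [-0.3, 0.4, -0.6]
grip_width: 0.094
finger_force: 0.0
```

```bash
python3 - <<'E'
from h import *
import pickle
np.set_printoptions(precision=4,suppress=True)
st=env.read_state();s=snap('wrist');print(st['time_s'],st['tcp_pos'],st['eef_rot'],st['force'])
sc=snap('scene');t=snap('top');pickle.dump((s,st,sc,t),open('4.pkl','wb'))
b=cv2.resize(s['image'][70:270,220:420],(600,600),interpolation=cv2.INTER_CUBIC)
a=cv2.resize(sc['image'][150:225,260:310],(200,300),interpolation=cv2.INTER_CUBIC)
d=cv2.resize(t['image'][165:215,285:355],(200,143),interpolation=cv2.INTER_CUBIC)
cv2.imwrite('pics/4.png',np.hstack([b,np.vstack([a,d,np.zeros((157,200,3),np.uint8)])])[:,:,::-1])
for l in('clamp','tip_left','tip_right'): print(l,[(np.round(d['position'],3).tolist(),round(d['conf'],2)) for d in env.look_for('wrist',l)])
E
```

```text
9.0 [0.4957 0.2833 0.2325] [ 0.0002  0.5868  0.8097 -0.0001] [-0.3019  0.3819 -0.6426]
clamp [([0.355, 0.269, 0.024], 0.91), ([0.478, 0.325, 0.032], 0.83), ([0.483, 0.162, 0.027], 0.82)]
tip_left [([0.361, 0.281, 0.02], 0.88), ([0.494, 0.158, 0.023], 0.64), ([0.472, 0.329, 0.024], 0.56)]
tip_right [([0.356, 0.266, 0.027], 0.95), ([0.471, 0.164, 0.02], 0.85), ([0.491, 0.335, 0.032], 0.74), ([0.579, 0.04, 0.006], 0.4), ([0.476, 0.324, 0.027], 0.4)]
```

View pics/4.png

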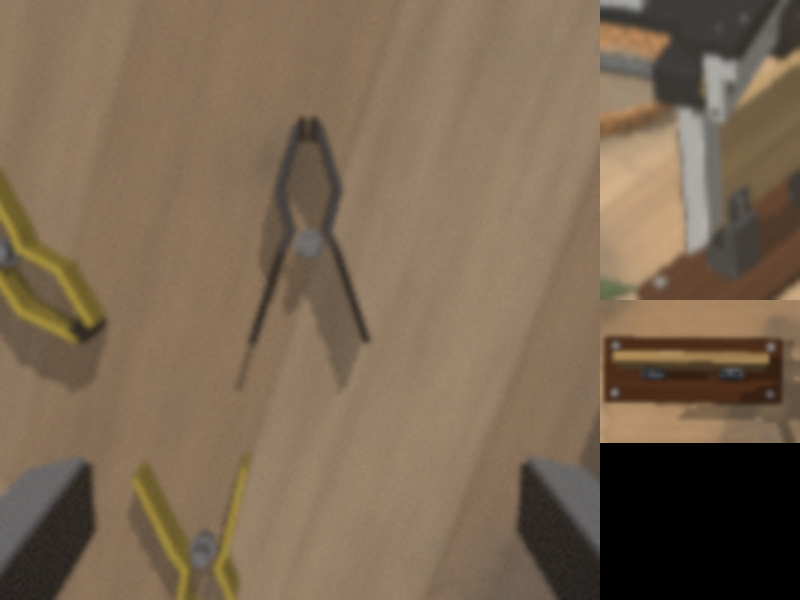

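The board is fully down: both feet rest on the plate. The black clamp lies almost square to the tool, with pin (308,242), jaw tips (309,120) and handle ends (253,341) and (367,341) in the crop. A yellow clamp's handle ends are at (140,465) and (245,460).

```bash
python3 - <<'E'
from h import *
import pickle
np.set_printoptions(precision=4,suppress=True)
s,st,sc,t=pickle.load(open('4.pkl','rb'));T=wristT(s,st)
f=lambda x,y:(220+x/3,70+y/3)
P={n:onz(s,f(*k),.028,T) for n,k in dict(pin=(308,242),tip=(309,120),hl=(253,341),hr=(367,341),y1=(140,465),y2=(245,460)).items()}
for k in P: print(k,P[k])
d=(P['tip']-P['pin'])[:2];print('yaw',np.arctan2(d[1],d[0]),np.linalg.norm(d)); h=(P['hl']+P['hr'])[:2]/2;d2=P['pin'][:2]-h;print(np.arctan2(d2[1],d2[0]),np.linalg.norm(d2),np.linalg.norm(P['hl']-P['hr']))
q=st['eef_rot'];A=2*np.arctan2(q[2],q[1]);print('tool x yaw',A)
print('pin tri',tri([ray(s,f(308,242),T),ray(t,(221.5,228))]))
x=np.array([np.cos(A),np.sin(A)]);y=np.array([np.sin(A),-np.cos(A)])
for k in P: r=P[k][:2]-np.array(st['tcp_pos'])[:2];print(k,'along',r@x,'across',r@y)
E
```

```text
pin [0.4834 0.3224 0.028 ]
tip [0.4676 0.3718 0.028 ]
hl [0.4735 0.2725 0.028 ]
hr [0.5225 0.2885 0.028 ]
y1 [0.4406 0.1995 0.028 ]
y2 [0.4868 0.2172 0.028 ]
yaw 1.879498414029022 0.05181897088924114
1.9082237587779318 0.044371718136782444 0.05155952909584274
tool x yaw 1.887308076322138
pin tri [0.4837 0.3214 0.0145]
pin along 0.04094750303890084 across 0.0004279363448076792
tip along 0.09276489369527761 across 0.0008326208941260918
hl along -0.0034061500748833306 across -0.02442382974570636
hr along -0.003422869720554913 across 0.027135696639225673
y1 along -0.06255963835778468 across -0.07841296875587314
y2 along -0.06004468577156489 across -0.029011075205595926
```

Emit:
step_arm --moves '[-1,0,0.0035,-0.04,0,-1,0,0.0035,-0.08,0,-1,0,0.0035,-0.12,0,-1,0,0.0035,-0.16,0,-1,0,0.0035,-0.185,0]'

```text
time_s: 9.72
tcp_pos: [0.4936, 0.285, 0.0433]
eef_rot: [-0.001, 0.588, 0.809, -0.002]
force: [0.1, -0.8, -0.7]
grip_width: 0.0944
finger_force: 0.0
```

Emit:
step_arm --moves '[-1,0,0,-0.007,0,-1,0,0,-0.014,0,-1,0,0,-0.02,0,-1,0,0,-0.027,0,-1,0,0,-0.032,0]'

```text
time_s: 10.13
tcp_pos: [0.4972, 0.2869, 0.0166]
eef_rot: [0.001, 0.588, 0.809, 0.001]
force: [0.1, 0.3, -0.4]
grip_width: 0.094
finger_force: 0.0
```

Emit:
step_arm --moves '[-1,0,0,-0.003,0,-1,0,0,-0.006,0,-1,0,0,-0.008,0,-1,0,0,-0.01,0,-1,0,0,-0.011,0]'

```text
time_s: 10.55
tcp_pos: [0.4959, 0.2866, 0.0044]
eef_rot: [0.0, 0.587, 0.809, 0.0]
force: [0.9, 0.4, 0.1]
grip_width: 0.0937
finger_force: 0.0
```

Before closing, I'll check from the wrist where the pin lies at this height.

```bash
python3 - <<'E'
from h import *
np.set_printoptions(precision=4,suppress=True)
st=env.read_state();s=snap('wrist');T=wristT(s,st)
p=proj(s,[[.4834,.3224,.028],[.4676,.3718,.028]],T);print(p)
b=cv2.resize(s['image'][40:260,200:440],(654,600),interpolation=cv2.INTER_CUBIC)
cv2.imwrite('pics/5.png',b[:,:,::-1])
E
```

```text
[[322.0447 188.0524]
 [322.5995  89.2153]]
```

View pics/5.png

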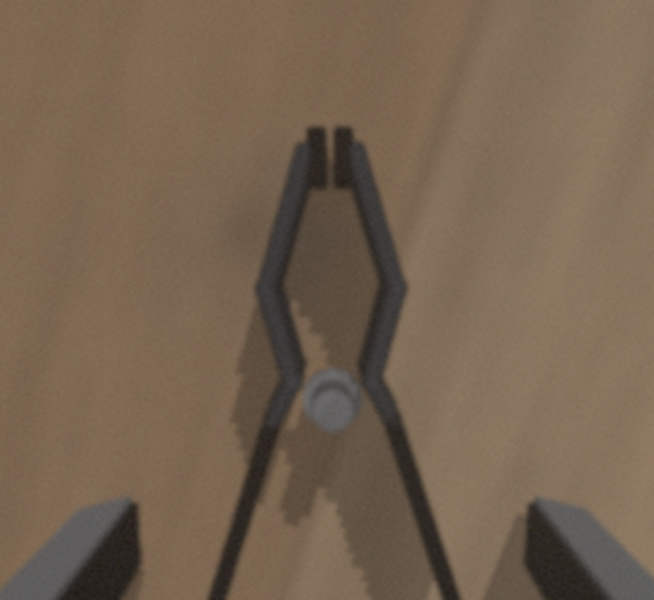

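The crop shows the clamp centred between the open fingers: pin (331,400), tips (331,128), handles symmetric about it. I'll move in 2.5 mm and squeeze.

Emit:
step_arm --moves '[1,-0.001,0.0025,0,0,1,-0.001,0.0025,0,0,1,-0.001,0.0025,0,0,1,-0.001,0.0025,0,0,1,-0.001,0.0025,0,0]'

```text
time_s: 11.02
tcp_pos: [0.4949, 0.2891, 0.0046]
eef_rot: [0.0, 0.587, 0.809, 0.0]
force: [-0.3, -0.7, 0.0]
grip_width: 0.064
finger_force: 0.0
```

Emit:
step_arm --moves '[1,0,0,0,0,1,0,0,0,0,1,0,0,0,0,1,0,0,0,0,1,0,0,0,0]'

```text
time_s: 11.43
tcp_pos: [0.4949, 0.2889, 0.0045]
eef_rot: [0.0, 0.587, 0.809, -0.0]
force: [1.0, 0.5, 0.4]
grip_width: 0.0306
finger_force: 5.9
```

Emit:
step_arm --moves '[1,0,0,0,0,1,0,0,0,0,1,0,0,0,0,1,0,0,0,0,1,0,0,0,0]'

```text
time_s: 11.85
tcp_pos: [0.4949, 0.289, 0.0046]
eef_rot: [0.0, 0.587, 0.809, -0.0]
force: [0.6, -1.8, 1.8]
grip_width: 0.0249
finger_force: 30.0
```

```bash
python3 - <<'E'
from h import *
np.set_printoptions(precision=4,suppress=True)
st=env.read_state();s=snap('wrist');T=wristT(s,st);print(st['time_s'],st['tcp_pos'],st['eef_rot'],st['force'],st['grip_width'],st['finger_force'])
b=cv2.resize(s['image'][40:260,200:440],(654,600),interpolation=cv2.INTER_CUBIC)
cv2.imwrite('pics/6.png',b[:,:,::-1])
E
```

```text
11.85 [0.4949 0.289  0.0046] [ 0.0001  0.5874  0.8093 -0.    ] [ 0.6134 -1.8027  1.8068] 0.024910589784959157 30.00306397676468
```

View pics/6.png

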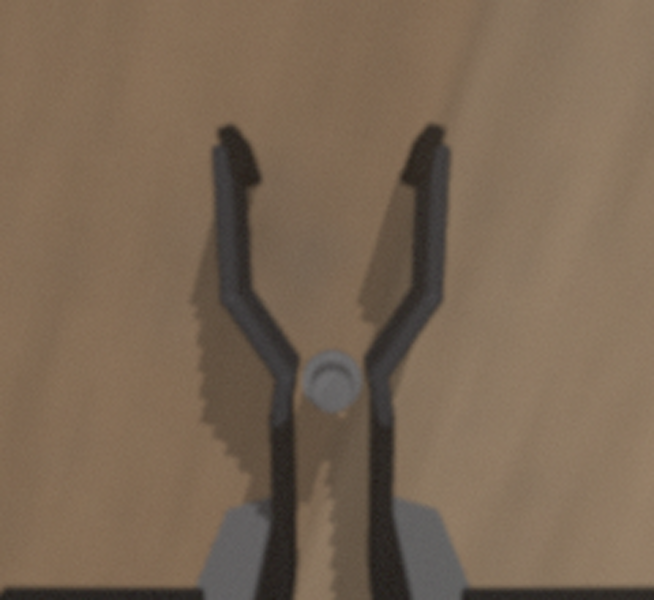

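The clamp is fully open and symmetric: pin (332,387), inner tip corners about (241,130) and (422,130), handles parallel between the pads, grip width 25 mm. That was my tenth picture, so from here I'll work numerically only.

```bash
python3 - <<'E'
from h import *
np.set_printoptions(precision=4,suppress=True)
st=env.read_state();s=snap('wrist');T=wristT(s,st)
A=2*np.arctan2(st['eef_rot'][2],st['eef_rot'][1]);x=np.array([np.cos(A),np.sin(A)]);y=np.array([np.sin(A),-np.cos(A)])
f=lambda a,b:(200+a/2.7267,40+b/2.7267)
for n,k in dict(pin=(332,387),tl=(241,130),tr=(422,130),front=(331,126),backl=(260,184),backr=(402,184)).items():
  r=onz(s,f(*k),.028,T)[:2]-np.array(st['tcp_pos'])[:2];print(n,r@x,r@y)
E
```

```text
pin 0.04133300970756303 -0.0009053654980270519
tl 0.09058975136288608 -0.01804303525806539
tr 0.09057931945777278 0.016067693783164718
front 0.0912643628094187 -0.0010818122055267256
backl 0.08074129597469473 -0.014643023444426823
backr 0.08073212850665344 0.012469102011131739
```

Emit:
step_arm --moves '[1,0,0,0.005,0,1,0,0,0.025,0,1,0,0,0.06,0,1,0,0,0.1,0,1,0,0,0.13,0]'

```text
time_s: 12.37
tcp_pos: [0.495, 0.2895, 0.1371]
eef_rot: [0.0, 0.587, 0.809, 0.001]
force: [0.9, 0.9, -0.7]
grip_width: 0.0246
finger_force: 30.0
```

Emit:
step_arm --moves '[1,0.01,0,0.025,-0.03,1,0.025,-0.02,0.05,-0.1,1,0.04,-0.05,0.07,-0.17,1,0.055,-0.085,0.08,-0.25,1,0.07,-0.12,0.08,-0.338]'

```text
time_s: 12.78
tcp_pos: [0.5667, 0.1686, 0.2182]
eef_rot: [0.002, 0.722, 0.692, 0.003]
force: [-0.4, 0.1, -1.1]
grip_width: 0.0245
finger_force: 30.0
```

Emit:
step_arm --moves '[1,0.004,-0.035,0,0,1,0.008,-0.07,0,0,1,0.012,-0.105,0,0,1,0.016,-0.14,0,0,1,0.02,-0.18,0,0]'

```text
time_s: 13.2
tcp_pos: [0.5845, -0.0118, 0.2144]
eef_rot: [-0.0, 0.72, 0.693, 0.0]
force: [-0.0, 0.4, -1.0]
grip_width: 0.0247
finger_force: 30.0
```

Emit:
step_arm --moves '[1,0.001,-0.04,0,0,1,0.002,-0.08,0,0,1,0.003,-0.12,0,0,1,0.003,-0.14,0,0,1,0.003,-0.153,0,0]'

```text
time_s: 13.62
tcp_pos: [0.5874, -0.1663, 0.2142]
eef_rot: [-0.0, 0.722, 0.692, 0.0]
force: [0.8, 0.3, -0.8]
grip_width: 0.0248
finger_force: 30.0
```

Emit:
step_arm --moves '[1,0,0,0,0,1,0,0,-0.02,0,1,0,0,-0.05,0,1,0,0,-0.065,0,1,0,0,-0.07,0]'

```text
time_s: 14.03
tcp_pos: [0.5859, -0.1611, 0.1408]
eef_rot: [-0.003, 0.72, 0.694, -0.001]
force: [-0.3, 0.1, -1.8]
grip_width: 0.0246
finger_force: 30.0
```

Emit:
step_arm --moves '[1,0,0,-0.01,0,1,0,0,-0.02,0,1,0,0,-0.03,0,1,0,0,-0.04,0,1,0,0,-0.045,0]'

```text
time_s: 14.45
tcp_pos: [0.5874, -0.1636, 0.0981]
eef_rot: [-0.001, 0.721, 0.693, -0.0]
force: [-0.1, 0.4, -1.8]
grip_width: 0.0244
finger_force: 30.0
```

```bash
python3 - <<'E'
from h import *
import pickle
np.set_printoptions(precision=4,suppress=True)
st=env.read_state();s=snap('wrist','w7.png');t=snap('top','t7.png');sc=snap('scene','s7.png');pickle.dump((s,st,sc,t),open('7.pkl','wb'))
print(st['time_s'],st['tcp_pos'],st['eef_rot'],st['force'],st['grip_width'])
for c in('wrist','top','scene'):
  for l in('fence','clamp','tip_left','tip_right'): print(c,l,[(np.round(d['position'],3).tolist(),round(d['conf'],2)) for d in env.look_for(c,l)])
g=s['image'].astype(int)
print('RB rows col 322');print([(r,g[r,322].tolist()) for r in range(20,110,4)])
# light-wood mask: print coarse ascii of window
hsv=cv2.cvtColor(s['image'],cv2.COLOR_RGB2HSV)
m=s['image'].mean(2)
for r in range(10,200,5): print(r,''.join('%x'%min(15,int(m[r,c])//12) for c in range(262,386,2)))
E
```

```text
14.45 [ 0.5874 -0.1636  0.0981] [-0.0006  0.7207  0.6932 -0.0002] [-0.1345  0.3869 -1.7668] 0.02441399681729241
wrist fence [([0.592, -0.04, 0.099], 0.94), ([0.578, -0.114, 0.118], 0.19)]
wrist clamp [([0.593, -0.12, 0.127], 0.86)]
wrist tip_left [([0.575, -0.112, 0.117], 0.94)]
wrist tip_right []
top fence [([0.595, 0.027, 0.131], 0.91)]
top clamp [([0.358, 0.268, 0.026], 0.74), ([0.6, -0.091, 0.124], 0.59)]
top tip_left []
top tip_right []
scene fence [([0.59, 0.038, 0.086], 0.77)]
scene clamp [([0.597, -0.116, 0.11], 0.83), ([0.483, 0.164, 0.016], 0.61)]
scene tip_left [([0.366, 0.277, 0.025], 0.68), ([0.57, -0.101, 0.11], 0.58), ([0.497, 0.168, 0.02], 0.55)]
scene tip_right [([0.606, -0.112, 0.114], 0.62), ([0.345, 0.266, 0.017], 0.61)]
RB rows col 322
[(20, [69, 58, 43]), (24, [68, 57, 40]), (28, [66, 55, 40]), (32, [71, 57, 46]), (36, [73, 60, 45]), (40, [75, 61, 47]), (44, [74, 62, 48]), (48, [68, 58, 42]), (52, [75, 62, 48]), (56, [70, 61, 46]), (60, [63, 45, 33]), (64, [62, 46, 35]), (68, [64, 46, 34]), (72, [65, 46, 36]), (76, [64, 47, 39]), (80, [65, 47, 40]), (84, [65, 47
[... 1961 characters left out ...]
67666788898864456569999aaaaaaa
150 aaaaaaaaa966654458aaaaaaaaaaa9877777688888744456657999999aaaaa
155 aaaaaaaaaaa856654459aaaaaabbaa87777778998645565569999a999aaaaa
160 aaaaaaaaaaaba75655446aaaaabbaa988877799754566569a9aaaaa9a9aaaa
165 aaaaaaaaaabbbba65654448aaabaaa9887777754556558aa9aaaaa9aaaaaaa
170 aaaaaaaaaabbbbbb966654459aaaaaaa9877544556679aa9a9aaaaaaaaaaaa
175 aaaaaaaaaaabbbbbba8565569aa8888879a85556579aaaaa9aaaaaaaaaaaaa
180 aaaaaaaaaabbbbbbbbb96657aa9aaaaaa99975657aaaaaaaaaaaaaaaaaaaaa
185 aaaaaaaaaaabbbbbbbb76559bb9aaaaaa987755559aaaaaaaaaaaaaaaaaaaa
190 aaaaaaaaaabbbbbbbba66549bbbbaa998888745557aaaaaaaaaaaaaaaaaaaa
195 aaaaaaaaaabbbbbbbb954448bbbbbbba8887744456aaaaaaaaaaaaaaaaaaaa
```

The wrist numbers show the board's top edge at columns 316–334, ending at row ≈17.5. The jaw tips start at row ≈89, with their outsides at columns ≈278–364, so the clamp is straight in front of the board's end.

```bash
python3 - <<'E'
from h import *
import pickle
np.set_printoptions(precision=4,suppress=True)
s,st,sc,t=pickle.load(open('7.pkl','rb'));T=wristT(s,st)
A=2*np.arctan2(st['eef_rot'][2],st['eef_rot'][1]);x=np.array([np.cos(A),np.sin(A)]);y=np.array([np.sin(A),-np.cos(A)])
m=s['image'].mean(2)
print('end col325',m[8:26,325].astype(int).tolist());print('row10',m[10,308:344].astype(int).tolist())
print('jawL rows',m[84:98,282].astype(int).tolist(),'row130',m[130,276:300].astype(int).tolist(),m[130,344:368].astype(int).tolist())
print('row92',m[92,270:300].astype(int).tolist(),m[92,344:372].astype(int).tolist())
def q(n,uv,z):
  p=onz(s,uv,z,T);r=p[:2]-np.array(st['tcp_pos'])[:2];print(n,p,'along',r@x,'across',r@y)
q('board end',(325,17.5),.132);q('board end low',(325,58.5),.052);q('bl',(315.5,10),.132);q('br',(334.5,10),.132)
q('tipL out',(278.5,89),.1175);q('tipR out',(364,89),.1175);
im=t['image'].astype(int)
for r in range(186,196): print(r,im[r,325:350].mean(1).astype(int).tolist())
print('top px of board end',proj(t,[[.5926,-.044,.132],[.5926,-.024,.132]]))
E
```

```text
end col325 [116, 114, 117, 114, 114, 114, 114, 107, 96, 84, 72, 63, 58, 54, 56, 58, 54, 56]
row10 [67, 70, 68, 60, 51, 58, 85, 103, 114, 116, 118, 116, 113, 115, 114, 116, 114, 117, 115, 116, 116, 115, 117, 117, 115, 108, 95, 77, 68, 68, 70, 71, 62, 61, 59, 60]
jawL rows [113, 99, 76, 54, 42, 45, 41, 49, 47, 53, 58, 64, 64, 66] row130 [121, 120, 114, 98, 78, 71, 73, 71, 70, 67, 58, 51, 50, 47, 52, 69, 95, 107, 110, 111, 112, 112, 112, 116] [116, 110, 111, 110, 111, 108, 98, 79, 57, 49, 48, 52, 57, 63, 71, 73, 69, 69, 68, 81, 98, 107, 109, 108]
row92 [119, 121, 122, 120, 121, 122, 123, 122, 119, 106, 85, 62, 47, 42, 44, 43, 41, 44, 38, 40, 38, 42, 50, 50, 51, 53, 52, 50, 51, 50] [51, 49, 50, 51, 50, 49, 46, 44, 42, 39, 41, 42, 47, 39, 43, 45, 43, 56, 75, 88, 98, 100, 105, 105, 104, 105, 105, 104]
board end [ 0.5924 -0.0439  0.132 ] along 0.1197756755491807 across 0.0003282367834872993
board end low [ 0.5932 -0.0442  0.052 ] along 0.11958280569140034 across 0.0011374375265674076
bl [ 0.5882 -0.0406  0.132 ] along 0.12298087648279797 across -0.004028485005692833
br [ 0.5968 -0.0409  0.1
[... 668 characters left out ...]
49, 79]
190 [40, 45, 51, 53, 65, 82, 72, 59, 60, 67, 51, 38, 38, 37, 37, 38, 38, 37, 35, 35, 36, 33, 35, 51, 79]
191 [43, 46, 54, 54, 56, 63, 59, 53, 58, 64, 48, 35, 33, 34, 34, 33, 33, 35, 34, 34, 34, 34, 35, 51, 80]
192 [45, 43, 43, 40, 39, 39, 41, 40, 43, 45, 39, 35, 36, 37, 37, 37, 37, 36, 37, 37, 37, 37, 39, 52, 78]
193 [47, 44, 41, 42, 39, 39, 39, 40, 41, 42, 39, 40, 43, 45, 45, 45, 45, 45, 44, 46, 45, 45, 46, 55, 76]
194 [49, 48, 48, 48, 47, 47, 48, 47, 47, 48, 47, 47, 48, 49, 49, 49, 49, 48, 48, 49, 49, 48, 48, 55, 73]
195 [49, 48, 49, 48, 49, 49, 49, 49, 49, 48, 48, 49, 49, 48, 48, 48, 48, 48, 52, 54, 51, 48, 49, 54, 71]
top px of board end [[343.9507 184.6085]
 [336.6331 184.7929]]
```

Emit:
step_arm --moves '[1,0.0003,0.005,0,0,1,0.0008,0.012,0,0,1,0.0012,0.019,0,0,1,0.0016,0.026,0,0,1,0.002,0.033,0,0]'

```text
time_s: 15.62
tcp_pos: [0.5898, -0.1299, 0.0994]
eef_rot: [-0.0, 0.721, 0.693, 0.0]
force: [-0.1, 0.0, 0.1]
grip_width: 0.0249
finger_force: 30.0
```

Emit:
step_arm --moves '[1,0.0003,0.005,0,0,1,0.0006,0.01,0,0,1,0.0008,0.013,0,0,1,0.0008,0.0145,0,0,1,0.0008,0.0145,0,0]'

```text
time_s: 16.03
tcp_pos: [0.5906, -0.1162, 0.0995]
eef_rot: [0.0, 0.721, 0.693, -0.0]
force: [0.6, -0.4, -0.8]
grip_width: 0.0249
finger_force: 30.0
```

Emit:
step_arm --moves '[1,0,0,0,0,1,0,0,0,0,1,0,0,0,0,1,0,0,0,0,1,0,0,0,0]'

```text
time_s: 16.45
tcp_pos: [0.5906, -0.1167, 0.0995]
eef_rot: [0.0, 0.721, 0.693, 0.0]
force: [-0.2, -0.0, -0.9]
grip_width: 0.0249
finger_force: 30.0
```

```bash
python3 - <<'E'
from h import *
np.set_printoptions(precision=4,suppress=True)
st=env.read_state();s=snap('wrist');T=wristT(s,st)
print(st['time_s'],st['tcp_pos'],st['eef_rot'],st['force'],st['grip_width'],np.abs(st['dq']).max())
m=s['image'].mean(2)
for r in range(60,150,3): print(r,''.join('%x'%min(15,int(m[r,c])//12) for c in range(266,380,2)))
for c in('top','scene'):
  snap(c)
  for l in('fence','clamp','tip_left','tip_right'): print(c,l,[(np.round(d['position'],3).tolist(),round(d['conf'],2)) for d in env.look_for(c,l)])
E
```

```text
16.45 [ 0.5906 -0.1167  0.0995] [0.     0.7209 0.6931 0.    ] [-0.2175 -0.0393 -0.9264] 0.024871031606901062 0.0013968507557002472
60 bbaaaaa945454445445555689999999985555445545445569aaaaaaaa
63 bbbbaaa94554445455555568999999998555555554444446aaaaaaaaa
66 bbbaaaa95455445554556568999999998555545555554557aaaaaaaaa
69 bbaaaaa954544455445557689999999a8576544444545556aaaaaaaaa
72 baaaaaa955554445555567789999999a8575545555555556aaaaaaaaa
75 aaaaaaa95555445455455668999999998565554544554447aaaaaaaaa
78 aaaaaaa96444545454545568999999a98555554444554547aaaaaaaaa
81 aaaaaaa95444445455545558999999998555445445544557aaaaaaaaa
84 9999aaa95444445555555558999999a98555554545545447aaaaaaaaa
87 99999997433444545555555899999999855544454444433469aaaaaaa
90 9998999533334454545556589999999985554554444433436aaaaaaaa
93 99999976433334455545444899999999844444454543333457aaaaaaa
96 999999655333334555554347999999998434445444433345569aaaaaa
99 98999966543333445555544799999999843344455433334566aaaaaaa
102 999999655433333454555447999999998434454544333346669aaaaaa
105 9999997555333334445554479999999984344544433333565
[... 809 characters left out ...]
88888
147 99999aa85654334445544454444454444545555554444566689888888
top fence [([0.595, 0.025, 0.126], 0.9)]
top clamp [([0.358, 0.268, 0.023], 0.46), ([0.606, -0.045, 0.123], 0.37)]
top tip_left [([0.371, 0.278, 0.028], 0.64), ([0.495, 0.156, 0.03], 0.61)]
top tip_right [([0.35, 0.264, 0.024], 0.45)]
scene fence [([0.593, 0.04, 0.086], 0.96)]
scene clamp [([0.582, -0.077, 0.112], 0.86), ([0.352, 0.269, 0.021], 0.76), ([0.487, 0.164, 0.019], 0.56), ([0.573, -0.05, 0.113], 0.23)]
scene tip_left [([0.574, -0.051, 0.112], 0.77), ([0.367, 0.278, 0.026], 0.76), ([0.495, 0.17, 0.02], 0.54)]
scene tip_right [([0.344, 0.267, 0.018], 0.84), ([0.48, 0.149, 0.025], 0.54), ([0.602, -0.077, 0.12], 0.53)]
```

Both jaws sit evenly either side of the board: jaw outsides at columns ≈278 and 364, board at 312–332. The tips are about 19–20 mm past the end, with clear gaps and no contact force.

```bash
python3 -c "
from cell import env
print(env.hand_in())"
```

```text
the job is handed in; nothing more can be done
None
```

The board is seated on the jig and released, and the clamp is held fully open round its right-hand end. Its tips are about 2 cm in, with no contact seen in the images or the wrist force. I handed the job in at about 16.5 s of the 54 s; no verdict came back.

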